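# Tare the dish on the precision scale

### The arm

A 6-joint arm with a two-finger parallel gripper is mounted at the origin on the work surface. World frame = base frame: x ahead of the robot, y to its left, z up, the work surface at z = 0. Lengths are in m, angles in rad, forces in N, time in s.
With the tool pointing down it reaches from about 0.375 to 0.9 m from the base axis. Payload 3.1 kg.
Tool frame: the origin (TCP) lies between the finger pads; the fingertips stand 14 mm ahead of it and the grasp point (between the pads) lies 5 mm behind it (ctrl.finger_overhang is the distance from the TCP to the fingertips, in m); z points along the fingers, y is the line along which they close (so a half turn about z gives the same grasp; the last joint's range is limited). The gripper opens to 85 mm and grips with 20 to 120 N. Pads are 22 mm wide; open, the fingers measure 114 mm over their backs; the gripper's body (76 mm by 85 mm) begins 54 mm behind the grasp point. The pads swing forward as they close: fully open they stand 13 mm farther back than shut.
Start: joints at [1.069, 0.527, 1.433, -0, 1.181, -0.178], TCP at [0.198, 0.593, 0.245] pointing down, gripper open.
Joint ranges: [-3.08, 3.08], [-0.75, 2.2], [0.22, 2.44], [-1.43, 4.57], [0, 2.65], [-2.85, 2.85]. Speed limits (rad/s): [2.79, 2.79, 3.14, 3.14, 3.14, 3.14].

### API

Orientations are given as a unit quaternion [w, x, y, z].
In Python, from station import ctrl gives the robot as it stands.
- The arm moves only by the tool arm_command, never from a script. Its argument "series" is a list of rows, each a list of 7 numbers: the shift along the tool's x, y, z in m, then the turn, a rotation vector about the tool's x, y, z in degrees, then the finger opening in m, from 0 to 0.0854. In form: [[x, y, z, wx, wy, wz, hand], ...]. A call has 1 to 20 rows; each row shifts and turns the commanded pose from where the row before left it, along the tool's axes as they then stand; what a row does not reach is not made up. A row lasts 1/10 s, in which the tool goes at most 50 mm and 8.59 degrees, less where a joint would pass 70% of its speed; a pose out of reach is approached as far as the arm can. A call with a gripper value outside its range is refused whole. The fingers move at their own pace and stop on an object; "force" is the grip in N (left out, the last holds). Time passes only in rows, so rows that do not move let the fingers close. It gives the time, the measured TCP pose, the force, the opening and the grip force at its end, in the units of the state.
- ctrl.read_state(): the state, without advancing time (a new reading comes with each control period).
- ctrl.capture(name): name is "scene" or "top" or "wrist"; returns a dict with "pixels" (400x640x3 uint8, blue, green, red), "mtx" (3x3 intrinsics, pixels), "k1" (the pictures are not rectified: a ray, as slopes to the right and down, at radius r is drawn at 1 + k1 r^2 times it, then the intrinsics apply), "extrinsics" (4x4, takes a point from camera to world coordinates). Camera axes: x right, y down, z forward; pixel columns grow to the right and rows downward; lengths in m; the calibration is good to about 2 mm. A picture is of the moment at which its call begins. There is no depth.
- ctrl.finish_job(): hands the job in; it is judged then, once.
The state is a dict: "time_s": time; "joints": joint angles; "joint_vel": joint speeds; "effort": joint torques, N m; "tool_pos": TCP position; "tool_rot": TCP orientation; "force": force on the tool from outside, world axes, zero at the start; "torque": the same for the moment, N m; "opening": finger opening in m; "finger_force": force on a finger pad.
Only numpy, scipy, OpenCV 4.12 (cv2) and the standard library are available. Lean on these libraries where they do the work, as an engineer would, in place of code of your own. Each camera call takes 0.05 s, during which the arm holds its last target. There are 200 camera calls.

### The job

The black dish stands empty on the scale's pan, ready to be zeroed. With your fingertips, gently push the scale's half-open draught cover down until it is fully shut, then lightly press the blue tare key and let it come back up. Leave the other keys, the dish and everything around the scale alone, and don't open the cover any further.

Things in the scene. Friction and masses are not known exactly. Their poses are not given: they have to be found in the camera images.
- scale: White precision scale, fixed, 260 deep (own x, from keys to hinge) x 200 mm wide (own y, to the left seen from the keys). Origin: centre of underside, on the table. Front 85 mm: key panel sloping 10 deg, 40 mm high in front, 55 mm behind; display, and in front of it a row of 4 keys. Behind it a clear-walled draught shield, 165 deep x 180 mm wide, top 115 mm above the table, round the steel pan
- cover (a joint): Hinged cover of the shield: clear pane in a grey frame, 170 deep x 184 wide x 6 mm thick; a 44 mm wide black finger tab stands 13 mm out in the middle of its front edge. Value: opening angle in rad, 0 = shut (level), grows as the front edge rises; starts between 0.6 and 1.0, stop at 1.35. The stiff hinge stays where it is left; about 1 N down on the front edge moves it
- cover_hinge (a point): Point on the cover's hinge line, in the middle of its width, 115 mm above the table at the back of the shield. The hinge line runs along the scale's y
- cover_edge (a point): Point on the cover's upper face in the middle of the front frame bar (14 mm wide), 163 mm from the hinge line and 6 mm above the cover's underside; the underside passes through the hinge line. Moves with the cover; with the cover shut it is 121 mm above the table, the cover resting on a soft black seal on the shield's rim that gives about 1 mm for every 4 N pressed on the front edge
- tare (a joint): Tare key, the only blue one, third from the left seen from the front. Value: how far it is pressed in m, 0 = up, 0.006 = fully down. Sprung: 1 N starts it, 3 N takes it to 2 mm, where it counts as pressed, 7 N fully down; it springs back. It moves at right angles to the panel; a straight downward press works too
- tare_top (a point): Centre of the tare key's upper face, 17 mm (own x) x 22 mm (own y), 8 mm above the panel. Its z axis is the panel's normal, tilted 10 degrees from vertical towards the front. The key row lies 67 mm in front of the shield's front wall, 231 mm in front of the hinge line; this key is 19 mm right of the scale's middle line
- power (a joint): Power key (red), leftmost, 76 mm left of the tare key (middle to middle), same size, travel and spring. Value: how far it is pressed in m
- unit (a joint): Unit key (white), 38 mm left of the tare key, same size, travel and spring. Value: how far it is pressed in m
- print (a joint): Print key (white), rightmost, 38 mm right of the tare key, same size, travel and spring. Value: how far it is pressed in m
- dish: Black ceramic dish, 80 mm across, 20 mm high, loose on the weighing pan inside the shield (pan top 68 mm above the table). Origin: centre of its underside
- blower: Orange plastic dust blower standing on its base, 58 mm across, 118 mm tall with its thin nozzle up. Loose beside the scale. Origin: underside, in its middle
- jar: Lidded glass jar with a steel lid, 58 mm across, 75 mm tall. Loose beside the scale. Origin: underside, in its middle
- block: Aluminium bench block with four holes in the top, 62 x 62 x 26 mm. Loose beside the scale. Origin: underside, in its middle
- loupe: Black eye loupe standing on its narrow end, 38 mm across at the top, 31 mm tall. Loose beside the scale. Origin: underside, in its middle
- tweezers: Steel tweezers lying flat, 130 mm long (along own x), 16 mm wide, 5 mm high. Loose beside the scale. Origin: underside, centre of its length
- driver: Green-handled screwdriver lying flat, 120 mm long (along own x). Loose beside the scale. Origin: underside, in its middle

How it is judged:
By the outcome, as a careful person would: the job done as asked, in the order asked, and still so for the second after the job is handed in, with the robot touching nothing.
It also fails if it takes over 42 s, if anything falls off the work surface, if the arm or the gripper's body presses on something with over 40 N, if the wrist force passes 120 N, or if a joint passes its speed limit or range.

## Working session

There is one attempt and no reset: what is moved stays moved. The work goes in short steps, Python scripts to look and compute and a tool call to move; the robot and the scene stay as the last step left them, time stands still between calls to the robot, and variables do not carry over. Pictures are saved under pics/ and viewed, at most 10 in all, crops included, and the job is handed in when it is done.

Besides the shell and the picture viewer there is one more tool, called after "Request:" in YAML: its name, and indented under it one key for each argument. arm_command: Moves the arm, as the interface text tells. Its arguments: {"type":"object","properties":{"series":{"type":"array"},"force":{"type":"number"}},"required":["series"]}

```bash
mkdir -p pics; cat > h.py <<'E'
import numpy as np, cv2, json
from station import ctrl
def snap(cam,fn):
    d=ctrl.capture(cam); cv2.imwrite('pics/'+fn+'.png',d['pixels'])
    np.savez('pics/'+fn+'.npz',mtx=d['mtx'],k1=d['k1'],E=d['extrinsics']); return d
def load(fn):
    z=np.load('pics/'+fn+'.npz'); return z['mtx'],float(z['k1']),z['E']
def ray(fn,u,v):
    K,k1,E=load(fn); p=np.linalg.inv(K)@[u,v,1]; q=p[:2].copy()
    for _ in range(30): q=p[:2]/(1+k1*(q@q))
    return E[:3,3],E[:3,:3]@[q[0],q[1],1]
def onz(fn,u,v,z):
    o,d=ray(fn,u,v); return o+d*(z-o[2])/d[2]
def proj(fn,P):
    K,k1,E=load(fn); c=(np.asarray(P,float)-E[:3,3])@E[:3,:3]; q=c[...,:2]/c[...,2:]
    q=q*(1+k1*(q**2).sum(-1,keepdims=True)); return q*[K[0,0],K[1,1]]+[K[0,2],K[1,2]]
E
python3 - <<'E'
from h import *
for c in ('scene','top'):
    d=snap(c,c+'0'); print(c,d['mtx'],d['k1'],d['extrinsics'])
E
```

```text
scene [[405.5888271   0.        318.8186422]
 [  0.        405.5888271 201.0018168]
 [  0.          0.          1.       ]] 0.025939766374172692 [[-0.58207959  0.68828303 -0.43295476  0.97634671]
 [ 0.81310423  0.48830371 -0.31689273  0.3220144 ]
 [-0.00669847 -0.53649414 -0.84387746  0.79489809]
 [ 0.          0.          0.          1.        ]]
top [[366.11644503   0.         320.72954623]
 [  0.         366.11644503 195.48612904]
 [  0.           0.           1.        ]] -0.0737585520078573 [[-0.01108989 -0.99512539  0.09799224  0.50377092]
 [-0.99963747  0.01343767  0.02333143  0.03557651]
 [-0.02453449 -0.09769797 -0.99491365  0.86060754]
 [ 0.          0.          0.          1.        ]]
```

View pics/scene0.png

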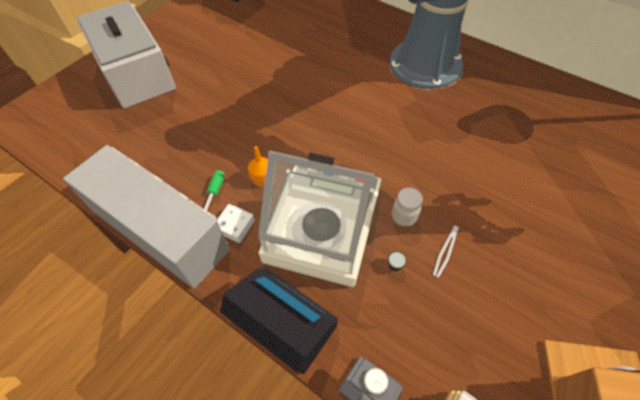

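View pics/top0.png

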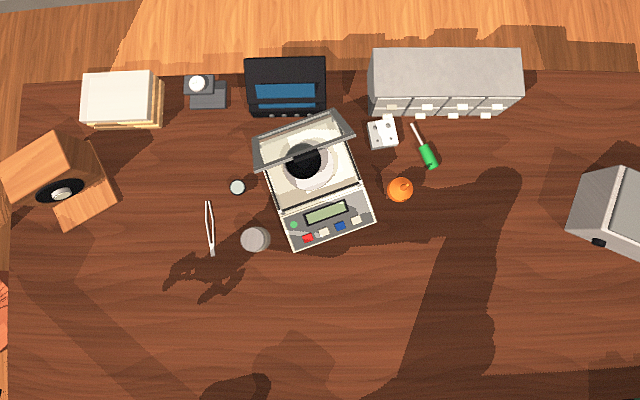

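The scene view shows the cover raised at about (320,200). In the top view the scale is at about (315,180) with its keys facing the robot, and the blue key is at about (340,226). I'll enlarge both.

```bash
python3 - <<'E'
import cv2
a=cv2.imread('pics/top0.png')[100:260,240:400]; cv2.imwrite('pics/topc.png',cv2.resize(a,(600,600),interpolation=cv2.INTER_CUBIC))
a=cv2.imread('pics/scene0.png')[140:290,240:400]; cv2.imwrite('pics/scc.png',cv2.resize(a,(640,600),interpolation=cv2.INTER_CUBIC))
E
```

```text
(no output)
```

View pics/topc.png

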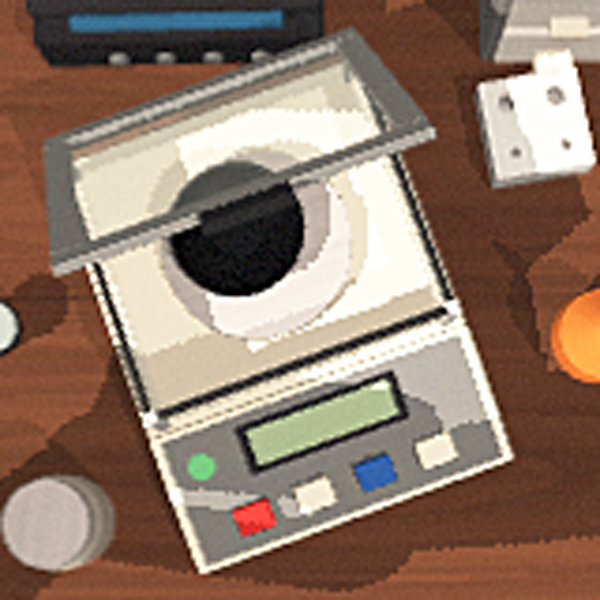

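View pics/scc.png

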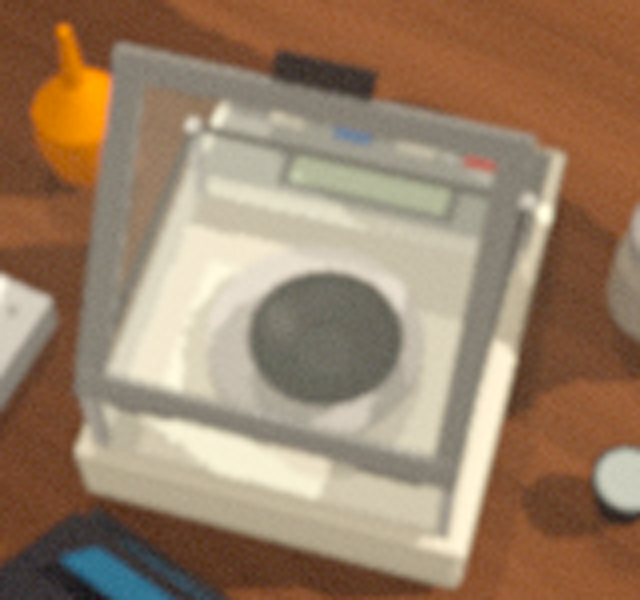

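Crops show:
- **Top crop:** red (254,518), white (315,495), blue (377,472) and print (436,450) keys. The panel's front corners are at (205,573) and (513,457).
- **Scene crop:** the cover's front corners are at (115,45) and (545,150), and the black tab is at (325,75).

Next I fit pose and angle together.

```bash
cat >> h.py <<'E'
def S(p,q):  # local scale point -> world
    c,s=np.cos(p[2]),np.sin(p[2]); q=np.asarray(q,float)
    return np.array([p[0]+c*q[0]-s*q[1],p[1]+s*q[0]+c*q[1],q[2]])
def C(p,r,y,h,th=None):
    t=p[3] if th is None else th
    return S(p,[.119-r*np.cos(t)+h*np.sin(t),y,.115+r*np.sin(t)+h*np.cos(t)])
def T(p):return S(p,[-.1134,-.019,.051])
E
python3 - <<'E'
from h import *
from scipy.optimize import least_squares
t=lambda a,b:(240+(a+.5)/3.75-.5,100+(b+.5)/3.75-.5)
s=lambda a,b:(240+(a+.5)/4-.5,140+(b+.5)/4-.5)
obs=[]
for y,c in zip((.057,.019,-.019,-.057),((254,518),(315,495),(377,472),(436,450))): obs.append(('top0',t(*c),lambda p,y=y:S(p,[-.1134,y,.051])))
obs+= [('top0',t(205,573),lambda p:S(p,[-.13,.1,.04])),('top0',t(513,457),lambda p:S(p,[-.13,-.1,.04])),
('scene0',s(115,45),lambda p:C(p,.17,-.092,.006)),('scene0',s(545,150),lambda p:C(p,.17,.092,.006)),
('scene0',s(353,135),lambda p:S(p,[-.1134,-.019,.051])),
('top0',t(348,28),lambda p:C(p,0,-.092,.006)),('top0',t(435,132),lambda p:C(p,.17,-.092,.003)),('top0',t(55,270),lambda p:C(p,.17,.092,.003)),('top0',t(45,143),lambda p:C(p,0,.092,.006)),
]
f=lambda p:np.concatenate([proj(n,g(p))-c for n,c,g in obs])
r=least_squares(f,[.6,.03,.3,.8],loss='soft_l1'); p=r.x
print(p.round(4)); print(f(p).reshape(-1,2).round(1))
np.save('p.npy',p)
print('edge',C(p,.163,0,.006),'shut',C(p,.163,0,.006,0),'tare',T(p),'hinge',C(p,0,0,0))
st=ctrl.read_state(); print(st)
for y in (-.022,.022):print(proj('scene0',C(p,.183,y,.006)))
E
```

```text
[0.6157 0.0693 0.3459 0.9369]
[[ 0.3  0.3]
 [ 0.2  0.4]
 [-0.2  0.5]
 [ 0.2  0.3]
 [-1.9 -0.7]
 [-0.1 -1.2]
 [-0.4  0.8]
 [-2.  -2.1]
 [ 0.6 -2.6]
 [ 0.8 -0.4]
 [-0.2 -0.2]
 [-0.8  0.9]
 [-0.9 -0.5]]
edge [0.64138662 0.07854225 0.24989133] shut [0.57431161 0.05437014 0.121     ] tare [0.5154634  0.01296666 0.051     ] hinge [0.72765796 0.10963221 0.115     ]
{'time_s': 0.1, 'joints': array([ 1.06946928e+00,  5.28380932e-01,  1.43377568e+00,  1.42106742e-05,
        1.18137046e+00, -1.78481744e-01]), 'joint_vel': array([ 3.62210371e-04, -7.62280147e-05, -4.32564865e-03, -4.43754858e-04,
        1.22690849e-04,  4.26471254e-04]), 'effort': array([-1.25468490e-03, -4.43305278e+01, -1.78584981e+01, -2.76324581e-04,
        3.89687513e-03,  7.24202522e-06]), 'tool_pos': array([0.19795216, 0.59218286, 0.2444262 ]), 'tool_rot': array([-3.28660073e-04,  1.60725117e-01,  9.86998734e-01, -9.09683063e-04]), 'force': array([ 0.07940571, -0.18004036, -0.16441138]), 'torque': array([ 0.04964675,  0.0166209 , -0.0219111 ]), 'finger_force': 0.0, 'opening': 0.08513739951873202}
[308.40378884 152.94634096]
[333.89231088 158.48372725]
```

Tab prediction (308–334) matches what I see at 308.6–334.4, so I accept the pose, with θ ≈ 0.94. Now I check the wrist camera's placement on the tool and compute the approach.

```bash
cat >> h.py <<'E'
from scipy.spatial.transform import Rotation as R
def rot(p,tilt):  # tool x = -scale x, z down, leaning top toward front by tilt deg
    c,s=np.cos(p[2]),np.sin(p[2]); f=np.array([c,s,0])
    a=np.radians(tilt); z=f*np.sin(a)-np.array([0,0,np.cos(a)])
    y=np.cross(z,-f); y/=np.linalg.norm(y); return np.column_stack([np.cross(y,z),y,z])
def cur():
    s=ctrl.read_state(); q=s['tool_rot']; return s['tool_pos'],R.from_quat(np.r_[q[1:],q[0]]).as_matrix(),s
def to(pos,Rt,pos0=None,R0=None):
    if pos0 is None: pos0,R0,_=cur()
    w=R.from_matrix(R0.T@Rt).as_rotvec(degrees=True)
    return (R0.T@(pos-pos0)*1000).round(1),w.round(2)
E
python3 - <<'E'
from h import *
p=np.load('p.npy'); pos,R0,s=cur()
d=ctrl.capture('wrist'); print('cam in tool',R0.T@(d['extrinsics'][:3,3]-pos), 'overhang',ctrl.finger_overhang)
Rt=rot(p,0)
# front-bottom edge of tip (tool +x 11mm, z 14mm) above contact r=.163
c=C(p,.163,0,.006); tgt=c-Rt@[.011,0,.014]; print('contact',c,'tcp',tgt)
tgt[2]+=.03
print(to(tgt,Rt))
E
```

```text
cam in tool [ 0.08042183 -0.00061898 -0.12978152] overhang 0.014
contact [0.64138662 0.07854225 0.24989133] tcp [0.65173515 0.08227159 0.26389133]
(array([-592.1, -339.8,  -49. ]), array([ -0.09,  -0.05, -38.31]))
```

Request:
arm_command:
  series:
    - [0,0,-0.04,0,0,0,0]
    - [0,0,-0.04,0,0,0,0]
    - [-0.035,-0.02,0,0,0,0,0]
    - [-0.035,-0.02,0,0,0,0,0]
    - [-0.035,-0.02,0,0,0,0,0]
    - [-0.035,-0.02,0,0,0,0,0]
    - [-0.035,-0.02,0,0,0,0,0]
    - [-0.035,-0.02,0,0,0,0,0]
    - [-0.035,-0.02,0,0,0,0,0]
    - [-0.035,-0.02,0,0,0,0,0]
    - [-0.035,-0.02,0,0,0,0,0]
    - [-0.035,-0.02,0,0,0,0,0]
    - [-0.035,-0.02,0,0,0,0,0]
    - [-0.035,-0.02,0,0,0,0,0]
    - [-0.035,-0.02,0,0,0,0,0]
    - [-0.035,-0.02,0,0,0,0,0]
    - [-0.035,-0.02,0,0,0,0,0]
    - [-0.032,-0.02,0,0,0,0,0]
    - [0,0,0,0,0,-7.66,0]
    - [0,0,0,0,0,-7.66,0]
  force: 20

```text
time_s: 2.15
tool_pos: [0.6255, 0.1109, 0.3244]
tool_rot: [-0.001, 0.026, 1.0, 0.0]
force: [0.1, 0.1, -0.6]
opening: 0.0
finger_force: 0.0
```

Request:
arm_command:
  series:
    - [0,0,0,0,0,-7.66,0]
    - [0,0,0,0,0,-7.66,0]
    - [0,0,0,0,0,-7.66,0]
    - [0,0,0,0,0,0,0]
    - [0,0,0,0,0,0,0]

```text
time_s: 2.65
tool_pos: [0.6248, 0.1125, 0.325]
tool_rot: [-0.0, -0.171, 0.985, 0.0]
force: [-0.8, 0.2, -0.1]
opening: 0.0003
finger_force: 0.0
```

```bash
python3 - <<'E'
from h import *
p=np.load('p.npy'); pos,R0,s=cur(); Rt=rot(p,0)
print(s['time_s'],pos,s['force'],s['opening'],ctrl.finger_overhang,s['joints'])
tgt=C(p,.163,0,.006)-Rt@[.011,0,.014]; tgt[2]+=.03
print(to(tgt,Rt))
d=snap('scene','sc1'); cv2.imwrite('pics/sc1c.png',cv2.resize(d['pixels'][60:290,220:440],None,fx=2.6,fy=2.6,interpolation=cv2.INTER_CUBIC))
E
```

```text
2.65 [0.62477688 0.11253203 0.32500767] [-0.81199949  0.19396902 -0.11521854] 0.0002809810309311678 0.014 [ 2.47501986e-03  4.67429622e-01  1.30828117e+00 -5.29147220e-05
  1.36652857e+00 -1.91119083e+00]
(array([-15.2, -37.6,  31.1]), array([ 0.01, -0.04, -0.17]))
```

View pics/sc1c.png

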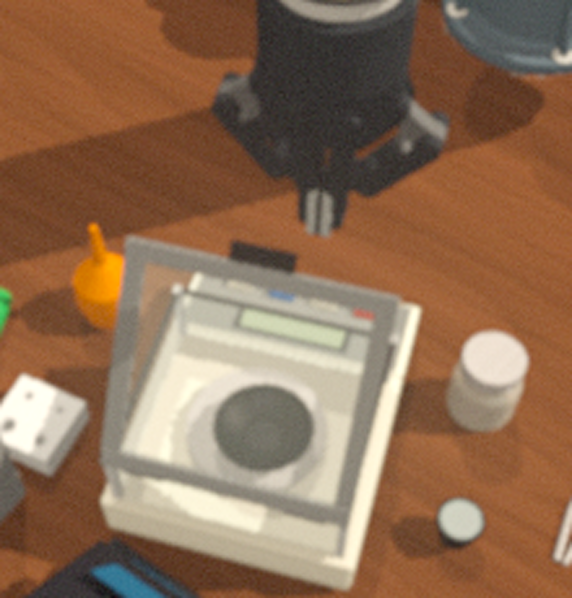

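The gripper is shut and hangs above and behind the cover, with its tips at crop (318,230). The cover has not moved and nothing is in the way. Next I compute the arc rows.

```bash
python3 - <<'E'
from h import *
p=np.load('p.npy'); 
th=np.linspace(p[3],0,27); r=.163+.009*(1-th/p[3])
x=-(.119-r*np.cos(th)+.006*np.sin(th)); z=-(.115+r*np.sin(th)+.006*np.cos(th))
d=np.diff(np.round(np.c_[x,z]*1000),axis=0); print([tuple(map(int,a)) for a in d])
E
```

```text
[(5, 3), (5, 4), (4, 3), (5, 4), (5, 4), (4, 4), (4, 4), (4, 4), (4, 5), (4, 4), (4, 5), (3, 5), (4, 5), (3, 5), (3, 6), (3, 5), (2, 5), (3, 6), (2, 6), (2, 6), (1, 6), (2, 6), (1, 6), (1, 6), (1, 6), (1, 6)]
```

Request:
arm_command:
  series:
    - [-0.008,-0.019,0.005,0,0,0,0]
    - [-0.007,-0.0186,0.005,0,0,-0.17,0]
    - [0,0,0.006,0,0,0,0]
    - [0,0,0,0,0,0,0]
    - [0,0,0,0,0,0,0]

```text
time_s: 3.2
tool_pos: [0.6515, 0.082, 0.3086]
tool_rot: [-0.001, -0.173, 0.985, 0.0]
force: [-0.2, -0.0, 0.3]
opening: 0.0001
finger_force: 0.0
```

Request:
arm_command:
  series:
    - [0,0,0.008,0,0,0,0]
    - [0,0,0.008,0,0,0,0]
    - [0,0,0.008,0,0,0,0]
    - [0,0,0.006,0,0,0,0]
    - [0,0,0.005,0,0,0,0]
    - [0,0,0.004,0,0,0,0]
    - [0,0,0.004,0,0,0,0]
    - [0,0,0.002,0,0,0,0]
    - [0.005,0,0.003,0,0,0,0]
    - [0.005,0,0.004,0,0,0,0]
    - [0.004,0,0.003,0,0,0,0]

```text
time_s: 4.3
tool_pos: [0.6383, 0.0773, 0.2542]
tool_rot: [0.0, -0.173, 0.985, -0.0]
force: [1.2, -0.3, 0.4]
opening: -0.0002
finger_force: 0.4
```

Request:
arm_command:
  series:
    - [0.005,0,0.004,0,0,0,0]
    - [0.005,0,0.004,0,0,0,0]
    - [0.004,0,0.004,0,0,0,0]
    - [0.004,0,0.004,0,0,0,0]
    - [0.004,0,0.004,0,0,0,0]

```text
time_s: 4.8
tool_pos: [0.6177, 0.0699, 0.234]
tool_rot: [0.0, -0.173, 0.985, 0.0]
force: [0.5, -0.1, 0.0]
opening: 0.0003
finger_force: 0.3
```

```bash
python3 - <<'E'
from h import *
p=np.load('p.npy'); pos,R0,s=cur()
print(pos,s['force'])
d=snap('scene','sc2'); cv2.imwrite('pics/sc2c.png',cv2.resize(d['pixels'][100:290,220:440],None,fx=2.6,fy=2.6,interpolation=cv2.INTER_CUBIC))
E
```

```text
[0.61766789 0.06985744 0.23397904] [ 0.5091458  -0.06796893  0.04328309]
```

View pics/sc2c.png

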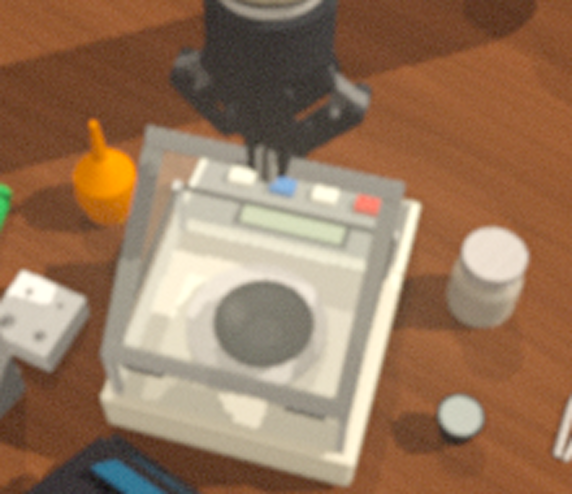

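The fingertips are on the cover's front bar at about crop (262,172). The cover's front corners are now at crop (150,128) and (405,183). I check the angle against the contact.

```bash
python3 - <<'E'
from h import *
p=np.load('p.npy'); pos,R0,s=cur()
for t in np.arange(.6,1.0,.05): print(round(t,2),proj('sc2',C(p,.17,-.092,.006,t)).round(1),proj('sc2',C(p,.17,.092,.006,t)).round(1))
f=np.array([np.cos(p[2]),np.sin(p[2]),0])
for ox in(.011,-.011,0,.005):
  k=pos+R0@[ox,0,.014]; l=(k-[p[0],p[1],0])@f; v=np.array([.119-l,k[2]-.115]); rr=np.hypot(*v); h=.006; print(ox,'theta if touching',np.arctan2(v[1],v[0])-np.arcsin(h/rr),'r',np.sqrt(rr**2-h*h))
E
```

```text
0.6 [277.9 148.7] [376.1 170.1]
0.65 [276.7 148.5] [376.  170.1]
0.7 [275.3 148.4] [375.8 170.4]
0.75 [273.9 148.7] [375.5 170.8]
0.8 [272.4 149.1] [375.1 171.6]
0.85 [270.9 149.8] [374.7 172.6]
0.9 [269.3 150.8] [374.3 173.9]
0.95 [267.6 152. ] [373.7 175.4]
0.011 theta if touching 0.6428733472404895 r 0.1658267018304789
-0.011 theta if touching 0.731201540083509 r 0.14929826466737614
0 theta if touching 0.6846822424022572 r 0.1573951533171908
0.005 theta if touching 0.6651282338739958 r 0.16118929674830693
```

Contact is confirmed at θ ≈ 0.64, so I continue the arc.

Request:
arm_command:
  series:
    - [0.004,0,0.005,0,0,0,0]
    - [0.004,0,0.004,0,0,0,0]
    - [0.004,0,0.005,0,0,0,0]
    - [0.003,0,0.005,0,0,0,0]
    - [0.004,0,0.005,0,0,0,0]
    - [0.003,0,0.005,0,0,0,0]
    - [0.003,0,0.006,0,0,0,0]
    - [0.002,0,0.005,0,0,0,0]
    - [0.002,0,0.005,0,0,0,0]
    - [0.002,0,0.006,0,0,0,0]
    - [0.002,0,0.006,0,0,0,0]
    - [0.002,0,0.006,0,0,0,0]
    - [0.001,0,0.006,0,0,0,0]
    - [0.001,0,0.006,0,0,0,0]
    - [0.001,0,0.006,0,0,0,0]
    - [0.001,0,0.005,0,0,0,0]
    - [0.001,0,0.005,0,0,0,0]
    - [0,0,0,0,0,0,0]

```text
time_s: 6.65
tool_pos: [0.5798, 0.0563, 0.1425]
tool_rot: [-0.001, -0.173, 0.985, 0.0]
force: [-0.4, -0.1, 0.5]
opening: -0.0001
finger_force: 0.0
```

```bash
python3 - <<'E'
from h import *
p=np.load('p.npy'); pos,R0,s=cur()
print(pos,s['force'],'shut tcp z',.135)
f=np.array([np.cos(p[2]),np.sin(p[2]),0]);print('r centre',.119-(pos-[p[0],p[1],0])@f, 'y', (pos-[p[0],p[1],0])@[-f[1],f[0],0])
E
```

```text
[0.57980235 0.05630082 0.14247647] [-0.42256504 -0.07409422  0.45808751] shut tcp z 0.135
r centre 0.15717988640923009 y -4.519629980824502e-05
```

Request:
arm_command:
  series:
    - [0.001,0,0.003,0,0,0,0]
    - [0.001,0,0.002,0,0,0,0]
    - [0.001,0,0.0015,0,0,0,0]
    - [0,0,0.001,0,0,0,0]
    - [0,0,0,0,0,0,0]
    - [0,0,0,0,0,0,0]

```text
time_s: 7.25
tool_pos: [0.5775, 0.0553, 0.1358]
tool_rot: [-0.0, -0.173, 0.985, 0.0]
force: [-1.1, -0.6, 0.0]
opening: 0.0002
finger_force: 0.0
```

Request:
arm_command:
  series:
    - [0,0,0.0005,0,0,0,0]
    - [0,0,0.0005,0,0,0,0]
    - [0,0,0,0,0,0,0]
    - [0,0,0,0,0,0,0]

```text
time_s: 7.65
tool_pos: [0.5775, 0.0552, 0.1349]
tool_rot: [-0.0, -0.173, 0.985, -0.0]
force: [-0.9, 0.4, 1.9]
opening: 0.0001
finger_force: 0.5
```

Request:
arm_command:
  series:
    - [0,0,0.0005,0,0,0,0]
    - [0,0,0.0005,0,0,0,0]
    - [0,0,0,0,0,0,0]
    - [0,0,0,0,0,0,0]

```text
time_s: 8.05
tool_pos: [0.5775, 0.0552, 0.134]
tool_rot: [0.0, -0.173, 0.985, -0.0]
force: [-1.2, -0.7, 2.8]
opening: 0.0004
finger_force: 1.6
```

Request:
arm_command:
  series:
    - [0,0,0.0005,0,0,0,0]
    - [0,0,0.0005,0,0,0,0]
    - [0,0,0,0,0,0,0]
    - [0,0,0,0,0,0,0]

```text
time_s: 8.45
tool_pos: [0.5775, 0.0552, 0.1331]
tool_rot: [-0.0, -0.173, 0.985, -0.0]
force: [-1.9, -0.5, 5.2]
opening: 0.0001
finger_force: 2.7
```

The force rises along the seal's stiffness, reaching about 5 N, so the cover is shut. I lift off and look.

Request:
arm_command:
  series:
    - [0,0,-0.002,0,0,0,0]
    - [0,0,-0.006,0,0,0,0]
    - [0,0,-0.02,0,0,0,0]
    - [0,0,-0.02,0,0,0,0]
    - [0.03,0,-0.005,0,0,0,0]
    - [0.03,0,0,0,0,0,0]
    - [0,0,0,0,0,0,0]
    - [0,0,0,0,0,0,0]

```text
time_s: 9.25
tool_pos: [0.5213, 0.0347, 0.1861]
tool_rot: [0.001, -0.173, 0.985, -0.0]
force: [1.0, -0.4, -0.7]
opening: 0.0003
finger_force: 0.0
```

```bash
python3 - <<'E'
from h import *
p=np.load('p.npy'); pos,R0,s=cur(); Rt=rot(p,15)
print(pos,s['force'])
tip=T(p)+[0,0,.02]; print('tip tgt',tip,'tcp',tip-Rt@[0,0,.014],to(tip-Rt@[0,0,.014],Rt))
d=snap('scene','sc3'); im=d['pixels'].copy()
cv2.imwrite('pics/sc3c.png',cv2.resize(im[120:290,230:410],None,fx=3.3,fy=3.3,interpolation=cv2.INTER_CUBIC))
print([(proj('sc3',C(p,r,y,.006,t)).round(1)-[230,120])*3.3 for t in (0,.05) for r,y in((.17,-.092),(.17,.092))])
E
```

```text
[0.52133525 0.03468428 0.18608834] [ 0.95554193 -0.38389154 -0.70126262]
tip tgt [0.5154634  0.01296666 0.071     ] tcp [0.51205453 0.01173819 0.08452296] (array([ 16.7, -18.4, 101.6]), array([ -0.  , -14.94,   0.12]))
[array([189.09, 152.79]), array([475.53, 216.81]), array([187.77, 145.2 ]), array([476.85, 209.55])]
```

View pics/sc3c.png

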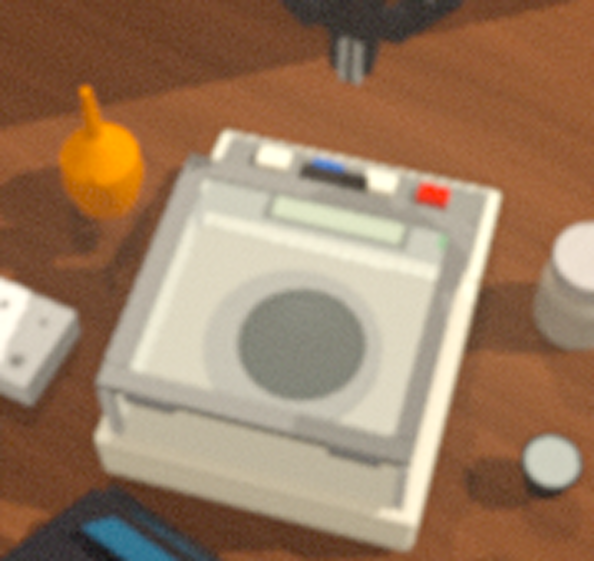

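The cover is level: its corners at about (192,157) and (472,218) agree with θ = 0, and the dish is unmoved. On to the tare key. The tool leans 15° to keep its body clear of the cover.

Request:
arm_command:
  series:
    - [0.008,-0.009,0,0,0,0,0]
    - [0.008,-0.0094,0,0,0,0,0]
    - [0,0,0,0,-7.47,0,0]
    - [0,0,0,0,-7.47,0,0]
    - [0,0,0,0,0,0,0]
    - [0,0,0,0,0,0,0]

```text
time_s: 9.9
tool_pos: [0.5126, 0.011, 0.1859]
tool_rot: [0.127, -0.171, 0.977, 0.022]
force: [1.3, 0.5, 0.4]
opening: -0.0001
finger_force: 0.0
```

```bash
python3 - <<'E'
from h import *
p=np.load('p.npy'); pos,R0,s=cur(); Rt=rot(p,15)
tip=T(p)+[0,0,.015]; print(pos,to(tip-Rt@[0,0,.014],Rt)); print('down in tool',R0.T@[0,0,-1])
E
```

```text
[0.51255863 0.0109854  0.18590127] (array([ 27.4,   0.9, 102.8]), array([ 0.01, -0.17,  0.06]))
down in tool [2.56028950e-01 9.25623685e-05 9.66669110e-01]
```

Request:
arm_command:
  series:
    - [0.0055,0.0009,0.0206,0,0,0,0]
    - [0.0055,0,0.0206,0,0,0,0]
    - [0.0055,0,0.0206,0,0,0,0]
    - [0.0055,0,0.0206,0,0,0,0]
    - [0.0055,0,0.0206,0,0,0,0]
    - [0,0,0,0,0,0,0]
    - [0,0,0,0,0,0,0]

```text
time_s: 10.6
tool_pos: [0.5135, 0.0129, 0.0791]
tool_rot: [0.128, -0.172, 0.976, 0.023]
force: [0.7, 0.5, 0.3]
opening: -0.0002
finger_force: 0.0
```

```bash
python3 - <<'E'
from h import *
p=np.load('p.npy'); pos,R0,s=cur(); Rt=rot(p,15)
print(pos,s['force'],to(T(p)-Rt@[0,0,.014],Rt))
a=snap('wrist','w4')['pixels']; b=snap('top','t4')['pixels'][180:260,280:400]
cv2.imwrite('pics/w4c.png',np.hstack([cv2.resize(a,(480,300)),cv2.resize(b,(320,300)) if 0 else cv2.resize(b,(320,213)).repeat(1,0) if 0 else cv2.copyMakeBorder(cv2.resize(b,(320,213)),0,87,0,0,cv2.BORDER_CONSTANT)]))
E
```

```text
[0.51354535 0.01290412 0.07907523] [0.67939602 0.52813052 0.33472071] (array([ 5.5, -0.6, 13.6]), array([ 0.05, -0.05,  0.21]))
```

View pics/w4c.png

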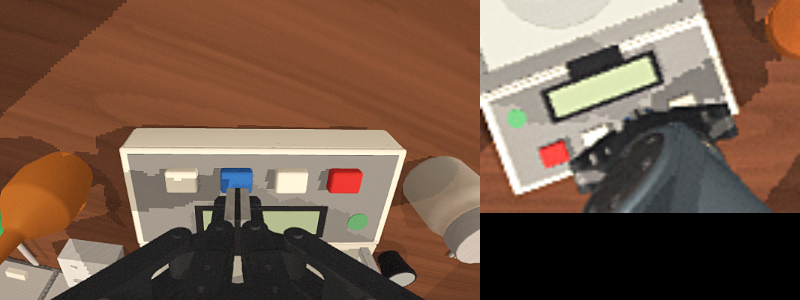

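The wrist view shows the closed tips at (238,190), in line with the blue key at (236,180) and clear of its neighbours. I descend in small steps.

Request:
arm_command:
  series:
    - [0.003,-0.0006,0.004,0,0,0,0]
    - [0.0025,0,0.004,0,0,0,0]
    - [0,0,0.003,0,0,0,0]
    - [0,0,0.001,0,0,0,0]
    - [0,0,0.001,0,0,0,0]
    - [0,0,0,0,0,0,0]
    - [0,0,0,0,0,0,0]

```text
time_s: 11.4
tool_pos: [0.5103, 0.0116, 0.0653]
tool_rot: [0.128, -0.172, 0.976, 0.023]
force: [-0.9, -0.8, 1.5]
opening: -0.0004
finger_force: 0.7
```

Request:
arm_command:
  series:
    - [0,0,0.001,0,0,0,0]
    - [0,0,0.001,0,0,0,0]
    - [0,0,0,0,0,0,0]
    - [0,0,0,0,0,0,0]

```text
time_s: 11.8
tool_pos: [0.5107, 0.0118, 0.0633]
tool_rot: [0.128, -0.172, 0.976, 0.023]
force: [-1.7, -1.4, 2.5]
opening: -0.0001
finger_force: 1.7
```

Request:
arm_command:
  series:
    - [0,0,0.0008,0,0,0,0]
    - [0,0,0.0006,0,0,0,0]
    - [0,0,0,0,0,0,0]
    - [0,0,0,0,0,0,0]

```text
time_s: 12.2
tool_pos: [0.511, 0.0119, 0.0619]
tool_rot: [0.128, -0.172, 0.977, 0.023]
force: [-4.1, -2.5, 3.1]
opening: 0.0004
finger_force: 2.5
```

Total force is about 5.7 N at roughly 4 mm of travel, so the key is well pressed. I release it.

Request:
arm_command:
  series:
    - [0,0,-0.001,0,0,0,0]
    - [0,0,-0.002,0,0,0,0]
    - [0,0,-0.003,0,0,0,0]
    - [0,0,-0.01,0,0,0,0]
    - [0,0,-0.02,0,0,0,0]
    - [0,0,-0.03,0,0,0,0]
    - [0,0,-0.03,0,0,0,0]
    - [0.02,0,-0.03,0,0,0,0]
    - [0.02,0,-0.03,0,0,0,0]
    - [0.02,0,-0.03,0,0,0,0]
    - [0,0,0,0,0,0,0]
    - [0,0,0,0,0,0,0]

```text
time_s: 13.4
tool_pos: [0.4125, -0.0248, 0.2271]
tool_rot: [0.129, -0.171, 0.976, 0.022]
force: [0.4, 0.3, 0.2]
opening: -0.0003
finger_force: 0.0
```

```bash
python3 - <<'E'
from h import *
s=ctrl.read_state(); print(s['tool_pos'],s['force'],s['time_s'])
a=snap('scene','sc5')['pixels'][120:290,230:430]; b=snap('wrist','w5')['pixels']
cv2.imwrite('pics/f.png',np.hstack([cv2.resize(a,(400,340)),cv2.copyMakeBorder(cv2.resize(b,(400,250)),0,90,0,0,cv2.BORDER_CONSTANT)]))
E
```

```text
[ 0.41250573 -0.02475353  0.22711563] [0.3713532  0.32713723 0.23501223] 13.4
```

View pics/f.png

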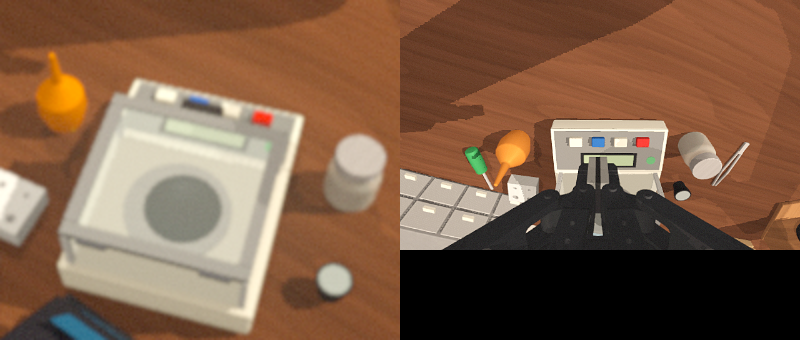

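The cover is shut, the keys are level in a row at about (570–642,142), the neighbouring objects are in place, and the arm is clear.

```bash
python3 -c "
from station import ctrl
print(ctrl.finish_job())"
```

```text
the job is handed in; nothing more can be done
None
```

I pushed the cover fully shut, pressed the blue tare key about 4 mm and let it spring back, and handed the job in at about 13.5 s; the last pictures show the other keys, the dish and nearby objects unmoved.

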